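# Uncouple the vial tray shuttle

### The arm

A 6-joint arm with a two-finger parallel gripper is mounted at the origin on the work surface. World frame = base frame: x ahead of the robot, y to its left, z up, the work surface at z = 0. Lengths are in m, angles in rad, forces in N, time in s.
With the tool pointing down it reaches from about 0.225 to 0.875 m from the base axis. Payload 3.4 kg.
Tool frame: the origin (TCP) lies at the very end of the fingers, on their centre line; the grasp point (between the pads) lies behind it (manip.grasp_offset is the z of the grasp point in the tool frame, in m); z points along the fingers, y is the line along which they close (so a half turn about z gives the same grasp; the last joint's range is limited). The gripper opens to 85 mm and grips with 20 to 120 N. Pads are 22 mm wide; open, the fingers measure 114 mm over their backs; the gripper's body (76 mm by 85 mm) begins 54 mm behind the grasp point. The pads swing forward as they close: fully open they stand 13 mm farther back than shut.
Start: joints at [-1.405, 0.276, 1.505, -0, 1.361, -0.121], TCP at [0.163, -0.552, 0.206] pointing down, gripper open.
Joint ranges: [-2.89, 2.89], [-0.75, 2.08], [0.22, 2.7], [-1.18, 4.32], [0.11, 2.71], [-2.7, 2.7]. Speed limits (rad/s): [2.57, 2.57, 3.14, 3.14, 3.14, 3.14].

### API

Orientations are given as a unit quaternion [w, x, y, z].
In Python, from rig import manip gives the robot as it stands.
- The arm moves only by the shell command python3 -m pendant 'ROWS' [FORCE]. ROWS is JSON, a list of rows, each an object of numbers: "dx", "dy", "dz": the shift along the tool's x, y, z in m; "rx", "ry", "rz": the turn, a rotation vector about the tool's x, y, z in degrees; "hand": the finger opening in m, from 0 to 0.0854. In form: [{"dx": .., "dy": .., "dz": .., "rx": .., "ry": .., "rz": .., "hand": ..}, ...]. A call has 1 to 12 rows; each row shifts and turns the commanded pose from where the row before left it, along the tool's axes as they then stand; what a row does not reach is not made up. A row lasts 1/12 s, in which the tool goes at most 41.7 mm and 7.16 degrees, less where a joint would pass 70% of its speed; a pose out of reach is approached as far as the arm can. A call is refused whole if a number of a shift passes 0.0417 or a number of a turn 7.16, either way. A call with a gripper value outside its range is refused whole. The fingers move at their own pace and stop on an object; FORCE is the grip in N (left out, the last holds). Time passes only in rows, so rows that do not move let the fingers close. It gives the time, the measured TCP pose, the force, the opening and the grip force at its end, in the units of the state.
- manip.get_state(): the state, without advancing time (a new reading comes with each control period).
- manip.get_image(name): name is "scene" or "top" or "wrist"; returns a dict with "frame" (480x640x3 uint8, red, green, blue), "fx", "fy", "cx", "cy" (pixels), "distortion" ([k1, k2, p1, p2, k3] as OpenCV has them; the pictures are not rectified), "position" and "attitude" of the camera in the world; the wrist camera has in their place "mount" (4x4, takes a point from camera to tool coordinates, whose origin is the TCP and whose axes are the flange's). Camera axes: x right, y up, looking along -z (the intrinsics and any distortion apply to the point x, -y, -z); pixel columns grow to the right and rows downward; lengths in m; the calibration is good to about 2 mm. A picture is of the moment at which its call begins: read the wrist's pose just before it. There is no depth.
- manip.sign_off(): hands the job in; it is judged then, once.
The state is a dict: "clock": time; "qpos": joint angles; "qd": joint speeds; "effort": joint torques, N m; "position": TCP position; "ee_rot": TCP orientation; "contact_force": force on the tool from outside, world axes, zero at the start; "moment": the same for the moment, N m; "width": finger opening in m; "gripper_force": force on a finger pad.
Only numpy, scipy, OpenCV 4.12 (cv2) and the standard library are available. Lean on these libraries where they do the work, as an engineer would, in place of code of your own. Each camera call takes 0.05 s, during which the arm holds its last target. There are 200 camera calls.

### The job

Take the red saddle marker off the shuttle's blue tongue and hang it over the free-standing steel rail, one leg on each side of the bar, and let go. Then pull the yellow latch knob sideways against its spring, fully out before the tongue rises, lift the tongue so that its coupler is at least 70 mm above where it sat on the ball, and finish while still holding it raised and still in the gripper. Leave the vials, the carton and the steel dish where they stand.

Things in the scene. Friction and masses are not known exactly. Their poses are not given: they have to be found in the camera images.
- marker: loose red saddle, an upside-down U, 80 g, draped over the blue tongue bar: two legs 50 mm tall, 50 wide, 5 thick, 28 mm gap between, 5 mm top plate; on top a grip fin 40 mm long, 12 thick, 30 high (z = 55 to 85 mm). Origin midway between the feet of the legs; z up; x along the straddled bar and the fin's length; y from leg to leg, across the fin
- marker_seat (a point): point of the marker at the middle of the underside of its top plate (50 mm above its origin), which rests on the bar; axes as the marker
- rail_mid (a point): middle of the axis of the horizontal bar of the marker rail, a free-standing fixed steel rail: round bar 14 mm thick, 200 mm long, its axis 160 mm above the table, on two posts at its ends. The y axis runs along the bar, z up
- coupler: blue coupler head and tongue bar, one piece. Origin: ball centre while coupled, 70 mm above the table. x along the tongue to its hinge (200 mm away, 15 mm higher), y along the hinge axis, z up when down. Bar 14 x 14 mm, top 22 mm above origin; head 54 x 46 mm, top 28 mm above origin. With latch about 0.45 kg; falls back if let go
- hinge (a point): point on the tongue's hinge axis at the trolley, 85 mm above the table, fixed. Its x axis points away from the ball, into the trolley; y along the hinge axis, away from the latch knob's side
- tongue (a joint): tongue hinge angle in rad: 0 = down on the ball, grows as the coupler end rises (0.36 rad raises the coupler by 70 mm); up to 0.9
- latch (a joint): latch travel in m: 0 = home (brass fork under the ball, tongue cannot rise), 0.034 = fully pulled; the ball is free from 0.024 on. The spring pushes it home with 4 N at 0 and 13 N at full travel. It moves along the coupler's -y, away from the tongue on the side turned away from the robot
- knob_top (a point): middle of the top face of the yellow latch knob, an upright tab: 20 mm along the tongue (x), 12 mm thick along the pull (y), top 140 mm above the table when the tongue is down, 42 mm above the coupler head. Centred 60 mm to the -y side of the coupler's origin when home. Axes as the coupler. The tongue can be lifted by this knob
- vial1: bystander: amber glass vial with a white cap, 42 mm across, 68 mm tall, origin under its centre; stands on the trolley's tray behind the hinge
- vial2: bystander: amber glass vial with a white cap, 42 mm across, 68 mm tall, origin under its centre; stands on the trolley's tray behind the hinge
- vial3: bystander: amber glass vial with a white cap, 42 mm across, 68 mm tall, origin under its centre; stands on the trolley's tray behind the hinge
- vial4: bystander: amber glass vial with a white cap, 42 mm across, 68 mm tall, origin under its centre; stands on the table beyond the rail
- vial5: bystander: amber glass vial with a white cap, 42 mm across, 68 mm tall, origin under its centre; stands on the table beyond the rail
- carton: bystander: white carton with a blue band, 90 x 130 x 45 mm, lying on the table on the robot's left, origin under its centre
- dish: bystander: empty round steel dish 76 mm across, 30 mm tall, on the far side of the table, origin under its centre
Things that resemble listed ones, but are neither listed nor needed, are in the scene too. Of the things like the marker, leave any that is turquoise; of the rest the smaller one is meant.

How it is judged:
By the outcome, as a careful person would: the job done as asked, in the order asked, and still so for the second after the job is handed in, while the arm keeps its last pose, push and grip.
It also fails if it takes over 58 s, if anything falls off the work surface, if the arm or the gripper's body presses on something with over 40 N, if the wrist force passes 120 N, or if a joint passes its speed limit or range.

## Working session

There is one attempt and no reset: what is moved stays moved. The work goes in short steps, Python scripts to look and compute and a shell command to move; the robot and the scene stay as the last step left them, time stands still between calls to the robot, and variables do not carry over. Pictures are saved under pics/ and viewed, at most 10 in all, crops included, and the job is handed in when it is done.

```bash
mkdir -p pics; ls; cat > h.py <<'E'
import numpy as np, cv2
from scipy.spatial.transform import Rotation as R
from rig import manip
def q2R(q): return R.from_quat([q[1],q[2],q[3],q[0]]).as_matrix()
def cam(name):
    s=manip.get_state(); d=manip.get_image(name)
    if name=="wrist":
        T=np.eye(4);T[:3,:3]=q2R(s["ee_rot"]);T[:3,3]=s["position"];M=T@np.array(d["mount"])
        d["C"]=M[:3,3];d["Rm"]=M[:3,:3]
    else:
        d["C"]=np.array(d["position"]);a=np.array(d["attitude"]);d["Rm"]=q2R(a) if a.size==4 else a.reshape(3,3)
    d["K"]=np.array([[d["fx"],0,d["cx"]],[0,d["fy"],d["cy"]],[0,0,1.]])
    return d
def ray(d,uv):
    p=cv2.undistortPoints(np.array(uv,float).reshape(-1,1,2),d["K"],np.array(d["distortion"],float)).reshape(-1,2)
    r=np.c_[p[:,0],-p[:,1],-np.ones(len(p))]@d["Rm"].T
    return r/np.linalg.norm(r,axis=1)[:,None]
def onz(d,uv,z):
    r=ray(d,uv); return d["C"]+r*((z-d["C"][2])/r[:,2])[:,None]
def tri(obs):
    A=np.zeros((3,3));b=np.zeros(3);L=[]
    for d,uv in obs:
        r=ray(d,[uv])[0];P=np.eye(3)-np.outer(r,r);A+=P;b+=P@d["C"];L.append((P,d["C"]))
    x=np.linalg.solve(A,b); return x,[round(float(np.linalg.norm(P@(x-c)))*1000,1) for P,c in L]
def proj(d,X):
    p=(np.atleast_2d(X)-d["C"])@d["Rm"]; p=np.c_[p[:,0],-p[:,1],-p[:,2]]
    return cv2.projectPoints(p,np.zeros(3),np.zeros(3),d["K"],np.array(d["distortion"],float))[0].reshape(-1,2)
def save(d,n): cv2.imwrite(f"pics/{n}.png",d["frame"][:,:,::-1])
E
python3 - <<'E'
from h import *
import pickle
for n in("scene","top"):
    d=cam(n);save(d,n+"0");print(n,d["C"],d["Rm"][:,2],d["fx"],d["distortion"]);pickle.dump({k:d[k] for k in("frame","C","Rm","K","distortion")},open(n+".pkl","wb"))
s=manip.get_state();print(s["clock"],s["ee_rot"],manip.grasp_offset)
E
```

```text
pics
scene [1.08926495 0.82874217 0.69008002] [0.49263727 0.69974073 0.51736973] 486.13037210618387 [-0.02253059  0.          0.          0.          0.        ]
top [0.46942236 0.05629616 1.29421486] [-0.06210294  0.02689114  0.99770742] 544.488535115579 [-0.11058342  0.          0.          0.          0.        ]
0.1 [-8.15044614e-04  9.89735034e-01  1.42912202e-01 -1.82824584e-05] -0.0187
```

View pics/scene0.png

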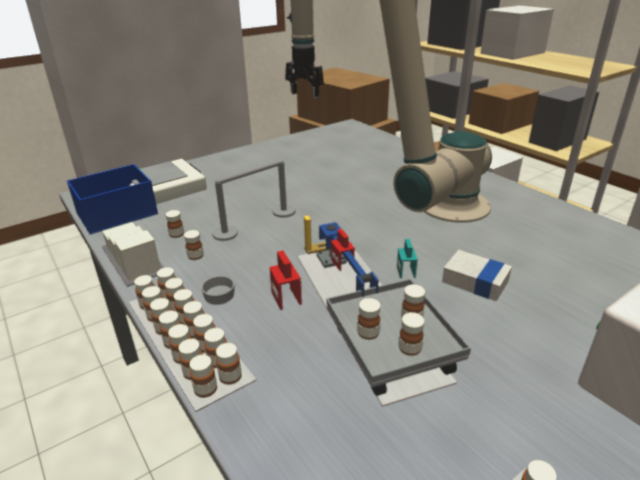

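View pics/top0.png

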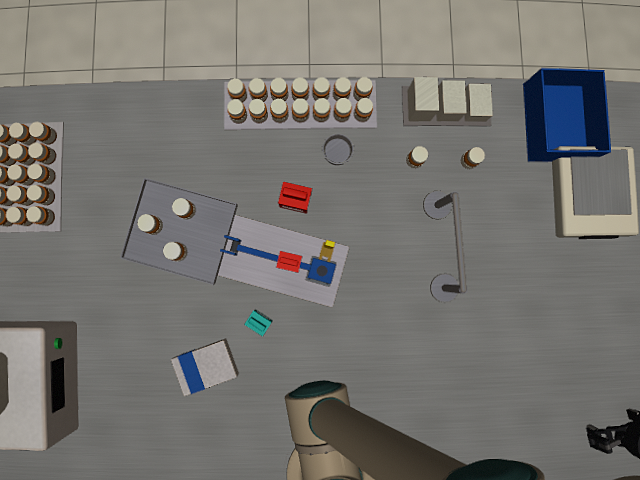

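The scene view shows the small red marker on the tongue at about (342,248), the knob at (308,235) and the rail from (219,180) to (283,165). In the top view the marker is at (289,261), the knob at (329,244) and the rail runs from (455,197) to (462,288). The larger red saddle at (295,196) and the turquoise one are decoys.

```bash
python3 - <<'E'
from h import *
import pickle
D={n:pickle.load(open(n+".pkl","rb")) for n in("scene","top")}
def crop(n,x,y,w,h,s): return cv2.resize(D[n]["frame"][y:y+h,x:x+w],None,fx=s,fy=s,interpolation=cv2.INTER_CUBIC)
a=crop("scene",290,205,100,75,4);b=crop("top",260,225,100,75,4);c=crop("scene",205,155,100,75,4);e=crop("top",410,180,80,120,2.5)
e=cv2.resize(e,(200,300));M=np.zeros((600,800,3),np.uint8);M[:300,:400]=a;M[:300,400:]=b;M[300:,:400]=c;M[300:,400:600]=e
cv2.imwrite("pics/crops.png",M[:,:,::-1])
for n in D:
    hsv=cv2.cvtColor(D[n]["frame"],cv2.COLOR_RGB2HSV)
    for nm,lo,hi in(("red",(0,150,60),(6,255,255)),("red2",(174,150,60),(180,255,255)),("yel",(18,150,60),(32,255,255)),("blue",(105,150,40),(120,255,255))):
        m=cv2.inRange(hsv,lo,hi);k,l,st,ce=cv2.connectedComponentsWithStats(m)
        for i in range(1,k):
            if st[i,4]>25:
                p=np.argwhere(l==i)[:,::-1].astype(np.float32);print(n,nm,st[i],ce[i].round(1),[np.round(v,1) for v in cv2.minAreaRect(p)])
E
```

```text
scene red [332 230  22  27 288] [341.5 243.4] [array([340.4, 243.5]), array([24.7, 18.3]), np.float64(59.7)]
scene red [270 251  30  51 698] [285.3 273.9] [array([285.4, 277.9]), array([53.3, 25.3]), np.float64(65.0)]
scene yel [305 216  12  36 169] [308.3 235.6] [array([310.5, 233.4]), array([35.1, 10.1]), np.float64(87.8)]
scene blue [  68  165   82   47 2225] [110.2 188.2] [array([111.2, 192. ]), array([42.5, 79.2]), np.float64(76.3)]
scene blue [321 225  15  11  74] [327.4 230.7] [array([327.4, 230.6]), array([15.6,  8.4]), np.float64(29.1)]
scene blue [345 252  19  22  99] [353.9 262.6] [array([354.1, 262.9]), array([26.7,  3.9]), np.float64(55.3)]
scene blue [479 261  24  22 281] [490.  271.2] [array([490.1, 270.9]), array([12.8, 24.7]), np.float64(33.7)]
top red [278 182  34  28 636] [294.7 195.4] [array([294.7, 195.5]), array([29.5, 22.6]), np.float64(13.2)]
top red [277 251  25  21 367] [288.6 261.2] [array([288.7, 261.3]), array([21.8, 16.7]), np.float64(14.0)]
top yel [319 240  16  22 193] [326.8 249.3] [array([326.5, 250.2]), array([11. , 20.6]), np.float64(15.9)]
top blue [ 523   69   88   92 6729] [565.5 113.2] [array([566.2, 113.1]), array([91.6, 83. ]), np.float64(85.9)]
top blue [224 235  15   6  36] [231.2 237.8] [array([231.1, 237.8]), array([14.6,  2.5]), np.float64(16.7)]
top blue [237 245  41  16 230] [256.9 252.4] [array([257. , 252.5]), array([41.5,  5.7]), np.float64(15.1)]
top blue [220 249  15   6  28] [226.8 251.5] [array([227.1, 251.7]), array([14.5,  1.9]), np.float64(18.4)]
top blue [300 258  36  26 444] [319.2 269.8] [array([316.5, 269. ]), array([33.9, 20.2]), np.float64(15.5)]
top blue [178 351  27  43 572] [190.9 372.1] [array([190.9, 372.1]), array([40. , 14.3]), np.float64(70.5)]
```

View pics/crops.png

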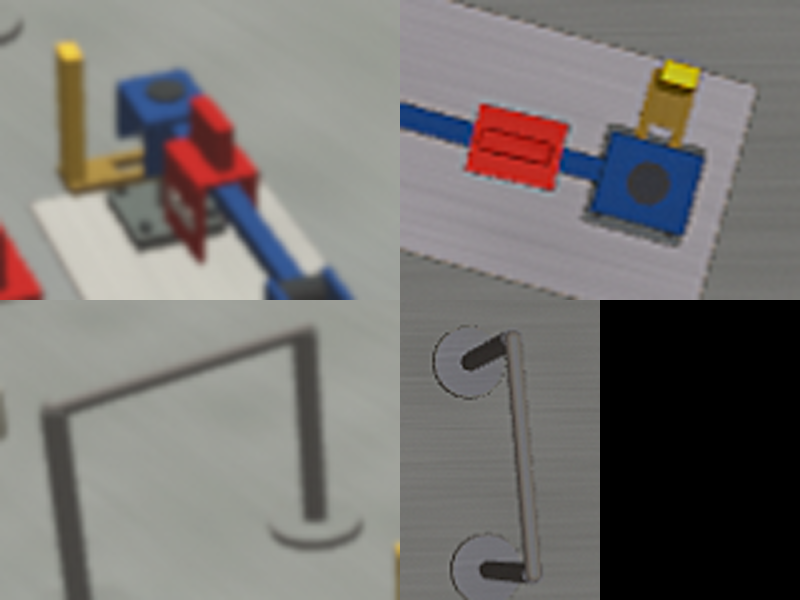

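The crops show the fin's top at about (343,233) in scene and (288.5,261.8) in top. The knob's top is at (307.2,217) and (330.2,243.8), and the head disc at (331.5,228) and (322,270.8). The rail ends are at (218,182) and (280.8,163) in scene, and (455.6,195.2) and (462.8,290.4) in top.

```bash
python3 - <<'E'
from h import *
import pickle
D={n:pickle.load(open(n+".pkl","rb")) for n in("scene","top")}
S,T=D["scene"],D["top"]
P={"fin":((343,233),(288.5,261.75),.127),"knob":((307.25,217),(330.25,243.75),.140),"head":((331.5,228),(322,270.75),.098),"railF":((218,182),(455.6,195.2),.16),"railN":((280.75,163),(462.8,290.4),.16)}
for k,(a,b,z) in P.items():
    x,r=tri([(S,a),(T,b)]);print(k,x.round(4),r,"S@z",onz(S,[a],z)[0].round(4),"T@z",onz(T,[b],z)[0].round(4))
bar=onz(T,[(257-20*np.cos(np.radians(15.1)),252.5-20*np.sin(np.radians(15.1))),(257+20*np.cos(np.radians(15.1)),252.5+20*np.sin(np.radians(15.1))),(229,244.7)],.1);print(bar.round(4))
s=manip.get_state();print(s["position"],q2R(s["ee_rot"]).round(3))
d=cam("wrist");print(np.array(d["mount"]).round(3),d["fx"])
E
```

```text
fin [0.4986 0.0898 0.1239] [1.0, 1.0] S@z [0.5011 0.0945 0.127 ] T@z [0.4994 0.0891 0.127 ]
knob [5.348e-01 1.000e-04 1.381e-01] [1.2, 1.2] S@z [0.5358 0.0039 0.14  ] T@z [ 0.5357 -0.0006  0.14  ]
head [0.4777 0.0177 0.0961] [1.8, 1.8] S@z [0.4783 0.0215 0.098 ] T@z [0.479  0.0167 0.098 ]
railF [ 0.6322 -0.2688  0.1575] [1.8, 1.8] S@z [ 0.6333 -0.2618  0.16  ] T@z [ 0.6334 -0.2691  0.16  ]
railN [ 0.4308 -0.279   0.1549] [0.2, 0.2] S@z [ 0.4369 -0.2683  0.16  ] T@z [ 0.4311 -0.2776  0.16  ]
[[0.5337 0.2008 0.1   ]
 [0.5094 0.1164 0.1   ]
 [0.5397 0.2198 0.1   ]]
[ 0.16258529 -0.55100154  0.20473723] [[ 0.959  0.283 -0.   ]
 [ 0.283 -0.959  0.002]
 [ 0.    -0.002 -1.   ]]
[[ 0.     0.964  0.264  0.066]
 [ 1.    -0.     0.001  0.   ]
 [ 0.001  0.264 -0.964 -0.168]
 [ 0.     0.     0.     1.   ]] 391.7393560296583
```

```bash
python3 -m pendant '[{"dx":0.028,"dy":-0.0288},{"dx":0.028,"dy":-0.0288},{"dx":0.028,"dy":-0.0288},{"dx":0.028,"dy":-0.0288},{"dx":0.028,"dy":-0.0288},{"dx":0.028,"dy":-0.0288},{"dx":0.028,"dy":-0.0288},{"dx":0.028,"dy":-0.0288},{"dx":0.028,"dy":-0.0288},{"dx":0.028,"dy":-0.0288},{"dx":0.028,"dy":-0.0288},{"dx":0.028,"dy":-0.0288}]'
python3 -m pendant '[{"dx":0.028,"dy":-0.0288},{"dx":0.028,"dy":-0.0288},{"dx":0.028,"dy":-0.0288},{"rz":-7.1},{"rz":-7.1},{"rz":-7.1},{"rz":-7.1},{"rz":-7.1},{"rz":-7.1},{"rz":-7.1},{"rz":-7.1},{"hand":0.06}]'
cat > look.py <<'E'
from h import *
import sys
d=cam("wrist");save(d,sys.argv[1]);s=manip.get_state();print(s["clock"],np.round(s["position"],4),np.round(s["qpos"],2));print(q2R(s["ee_rot"]).round(3))
import pickle;pickle.dump({k:d[k] for k in("frame","C","Rm","K","distortion")},open(sys.argv[1]+".pkl","wb"))
E
python3 look.py w1
```

```text
0.2 [ 0.1626 -0.5512  0.205 ] [-1.41  0.28  1.51 -0.    1.36 -0.12]
[[ 0.959  0.283 -0.   ]
 [ 0.283 -0.959  0.001]
 [ 0.    -0.001 -1.   ]]invalid input
invalid input
```

View pics/w1.png

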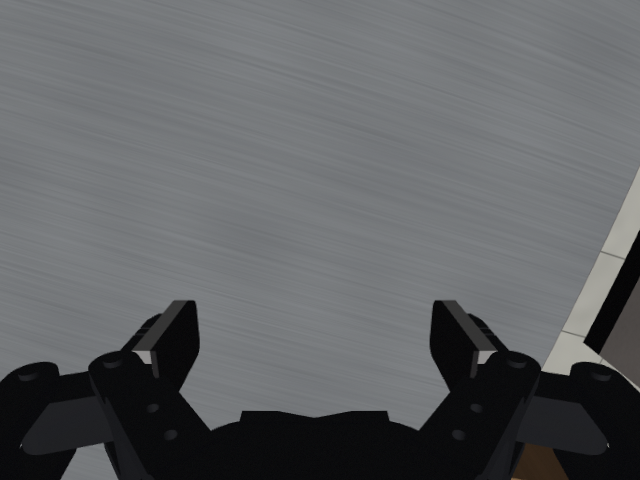

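Both calls were refused, so the picture only shows bare table and the open fingers at (190,340) and (440,340). I'll send rows with all seven keys.

```bash
python3 -m pendant '[{"dx":0.028,"dy":-0.0288,"dz":0,"rx":0,"ry":0,"rz":0,"hand":0.085}]'
```

```text
clock: 0.28
position: [0.1792, -0.5218, 0.2046]
ee_rot: [0.002, 0.99, 0.141, -0.001]
contact_force: [0.9, -0.2, 0.3]
width: 0.0849
gripper_force: 0.0
```

```bash
python3 -m pendant '[{"dx":0.028,"dy":-0.0288,"dz":0,"rx":0,"ry":0,"rz":0,"hand":0.085},{"dx":0.028,"dy":-0.0288,"dz":0,"rx":0,"ry":0,"rz":0,"hand":0.085},{"dx":0.028,"dy":-0.0288,"dz":0,"rx":0,"ry":0,"rz":0,"hand":0.085},{"dx":0.028,"dy":-0.0288,"dz":0,"rx":0,"ry":0,"rz":0,"hand":0.085},{"dx":0.028,"dy":-0.0288,"dz":0,"rx":0,"ry":0,"rz":0,"hand":0.085},{"dx":0.028,"dy":-0.0288,"dz":0,"rx":0,"ry":0,"rz":0,"hand":0.085},{"dx":0.028,"dy":-0.0288,"dz":0,"rx":0,"ry":0,"rz":0,"hand":0.085},{"dx":0.028,"dy":-0.0288,"dz":0,"rx":0,"ry":0,"rz":0,"hand":0.085},{"dx":0.028,"dy":-0.0288,"dz":0,"rx":0,"ry":0,"rz":0,"hand":0.085},{"dx":0.028,"dy":-0.0288,"dz":0,"rx":0,"ry":0,"rz":0,"hand":0.085},{"dx":0.028,"dy":-0.0288,"dz":0,"rx":0,"ry":0,"rz":0,"hand":0.085},{"dx":0.028,"dy":-0.0288,"dz":0,"rx":0,"ry":0,"rz":0,"hand":0.085}]'
python3 -m pendant '[{"dx":0.028,"dy":-0.0288,"dz":0,"rx":0,"ry":0,"rz":0,"hand":0.085},{"dx":0.028,"dy":-0.0288,"dz":0,"rx":0,"ry":0,"rz":0,"hand":0.085},{"dx":0.028,"dy":-0.0288,"dz":0,"rx":0,"ry":0,"rz":0,"hand":0.085},{"dx":0,"dy":0,"dz":0,"rx":0,"ry":0,"rz":-7.1,"hand":0.06},{"dx":0,"dy":0,"dz":0,"rx":0,"ry":0,"rz":-7.1,"hand":0.06},{"dx":0,"dy":0,"dz":0,"rx":0,"ry":0,"rz":-7.1,"hand":0.06},{"dx":0,"dy":0,"dz":0,"rx":0,"ry":0,"rz":-7.1,"hand":0.06},{"dx":0,"dy":0,"dz":0,"rx":0,"ry":0,"rz":-7.1,"hand":0.06},{"dx":0,"dy":0,"dz":0,"rx":0,"ry":0,"rz":-7.1,"hand":0.06},{"dx":0,"dy":0,"dz":0,"rx":0,"ry":0,"rz":-7.1,"hand":0.06},{"dx":0,"dy":0,"dz":0,"rx":0,"ry":0,"rz":-7.1,"hand":0.06},{"dx":0,"dy":0,"dz":0,"rx":0,"ry":0,"rz":0,"hand":0.06}]'
python3 look.py w2
```

```text
clock: 1.28
position: [0.4062, -0.0875, 0.2057]
ee_rot: [0.0, 0.99, 0.143, 0.0]
contact_force: [1.2, -1.0, -1.3]
width: 0.0853
gripper_force: 0.0
clock: 2.28
position: [0.4618, 0.0172, 0.2053]
ee_rot: [-0.0, 0.802, 0.597, -0.0]
contact_force: [0.7, 0.1, 0.0]
width: 0.0602
gripper_force: 0.0
2.3333 [0.4618 0.0172 0.2054] [-0.11  0.1   1.73 -0.    1.31  0.18]
[[ 0.291  0.957 -0.   ]
 [ 0.957 -0.291 -0.   ]
 [-0.    -0.    -1.   ]]
```

View pics/w2.png

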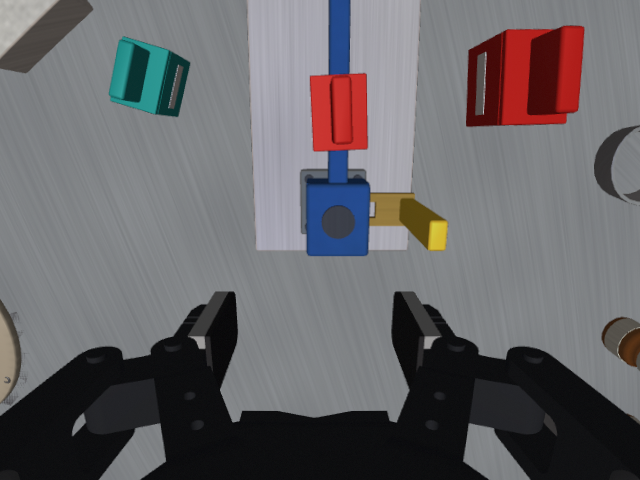

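The wrist view shows the fin's top at about (342,108), vertical and so aligned, the tongue bar at column 338, the head disc at (338,221) and the knob's top at (437,235).

```bash
python3 - <<'E'
from h import *
import pickle
W,S,T=[pickle.load(open(n+".pkl","rb")) for n in("w2","scene","top")]
for k,w,s,t,z in(("fin",(342,109),(343,233),(288.5,261.75),.127),("knob",(437,235),(307.25,217),(330.25,243.75),.140),("head",(338,221),(331.5,228),(322,270.75),.098)):
    x,r=tri([(W,w),(T,t),(S,s)]);print(k,x.round(4),r,onz(W,[w],z)[0].round(4))
p=onz(W,[(339.5,5),(338,165)],.1);print(p.round(4),np.degrees(np.arctan2(*(p[0]-p[1])[[1,0]])))
g=W["frame"][60:160,300:380];hsv=cv2.cvtColor(g,cv2.COLOR_RGB2HSV)
for r in(85,100,120,135): print(r,W["frame"][r,308:372:2,0].tolist())
print([W["frame"][r,342,0] for r in range(66,156,3)])
f=q2R(manip.get_state()["ee_rot"]);x=np.array(manip.get_state()["position"])
E
```

```text
fin [0.4996 0.0903 0.1246] [1.3, 1.2, 1.4] [0.5006 0.0904 0.127 ]
knob [0.5355 0.0007 0.1386] [1.0, 1.4, 1.5] [0.536  0.0016 0.14  ]
head [0.4783 0.0179 0.0964] [1.0, 1.4, 2.2] [0.4794 0.0181 0.098 ]
[[0.5188 0.1537 0.1   ]
 [0.4901 0.0566 0.1   ]] 73.53337048907552
85 [167, 150, 203, 202, 203, 202, 202, 201, 201, 202, 200, 88, 137, 190, 199, 198, 198, 197, 197, 195, 189, 141, 191, 198, 198, 197, 197, 197, 196, 141, 165, 167]
100 [167, 172, 202, 202, 202, 202, 201, 201, 202, 200, 201, 130, 114, 178, 199, 200, 199, 198, 197, 194, 191, 154, 184, 197, 197, 197, 196, 196, 196, 160, 165, 168]
120 [164, 170, 171, 202, 202, 202, 201, 201, 201, 201, 200, 174, 79, 164, 200, 201, 200, 197, 195, 191, 189, 163, 173, 197, 196, 197, 196, 196, 195, 169, 158, 167]
135 [163, 163, 158, 204, 202, 202, 201, 201, 201, 201, 201, 200, 67, 146, 195, 201, 198, 195, 192, 189, 187, 170, 152, 196, 196, 196, 195, 195, 195, 178, 158, 166]
[np.uint8(35), np.uint8(35), np.uint8(36), np.uint8(151), np.uint8(186), np.uint8(197), np.uint8(197), np.uint8(197), np.uint8(197), np.uint8(197), np.uint8(198), np.uint8(198), np.uint8(198), np.uint8(198), np.uint8(199), np.uint8(198), np.uint8(198), np.uint8(198), np.uint8(197), np.uint8(197), np.uint8(196), np.uint8(196), np.uint8(196), np.uint8(195), np.uint8(194), np.uint8(182), np.uint8(154), np.uint8(198), np.uint8(88), np.uint8(36)]
```

```bash
python3 -m pendant '[{"dx":0.027,"dy":0.005,"dz":0,"rx":0,"ry":0,"rz":0,"hand":0.05},{"dx":0.027,"dy":0.005,"dz":0,"rx":0,"ry":0,"rz":0,"hand":0.05},{"dx":0.027,"dy":0.005,"dz":0,"rx":0,"ry":0,"rz":0,"hand":0.05},{"dx":0,"dy":0,"dz":0.03,"rx":0,"ry":0,"rz":0,"hand":0.05},{"dx":0,"dy":0,"dz":0.03,"rx":0,"ry":0,"rz":0,"hand":0.05},{"dx":0,"dy":0,"dz":0.025,"rx":0,"ry":0,"rz":0,"hand":0.05},{"dx":0,"dy":0,"dz":0.0155,"rx":0,"ry":0,"rz":0,"hand":0.05},{"dx":0,"dy":0,"dz":0,"rx":0,"ry":0,"rz":0,"hand":0.05},{"dx":0,"dy":0,"dz":0,"rx":0,"ry":0,"rz":0,"hand":0.05}]'
python3 -m pendant '[{"dx":0,"dy":0,"dz":0,"rx":0,"ry":0,"rz":0,"hand":0},{"dx":0,"dy":0,"dz":0,"rx":0,"ry":0,"rz":0,"hand":0},{"dx":0,"dy":0,"dz":0,"rx":0,"ry":0,"rz":0,"hand":0},{"dx":0,"dy":0,"dz":0,"rx":0,"ry":0,"rz":0,"hand":0},{"dx":0,"dy":0,"dz":0,"rx":0,"ry":0,"rz":0,"hand":0},{"dx":0,"dy":0,"dz":0,"rx":0,"ry":0,"rz":0,"hand":0}]' 40
```

```text
clock: 3.08
position: [0.4993, 0.0904, 0.1045]
ee_rot: [-0.0, 0.803, 0.596, -0.001]
contact_force: [-0.5, 0.6, 0.4]
width: 0.0504
gripper_force: 0.0
clock: 3.58
position: [0.4999, 0.0904, 0.1054]
ee_rot: [0.0, 0.803, 0.596, 0.0]
contact_force: [1.0, 0.3, 0.3]
width: -0.0001
gripper_force: 0.0
```

```bash
python3 look.py w3; python3 - <<'E'
from h import *
d=cam("scene");a=cv2.resize(d["frame"][190:290,280:410],(780,600),interpolation=cv2.INTER_CUBIC);w=cv2.imread("pics/w3.png")
M=np.zeros((300,800,3),np.uint8);M[:,:390]=cv2.resize(a,(390,300))[:,:,::-1];M[:,400:]=cv2.resize(w,(400,300));cv2.imwrite("pics/m3.png",M)
E
```

```text
3.6333 [0.4998 0.0904 0.1053] [ 0.04  0.26  1.8  -0.    1.08  0.33]
[[ 0.289  0.957  0.001]
 [ 0.957 -0.289 -0.   ]
 [ 0.     0.001 -1.   ]]
```

View pics/m3.png

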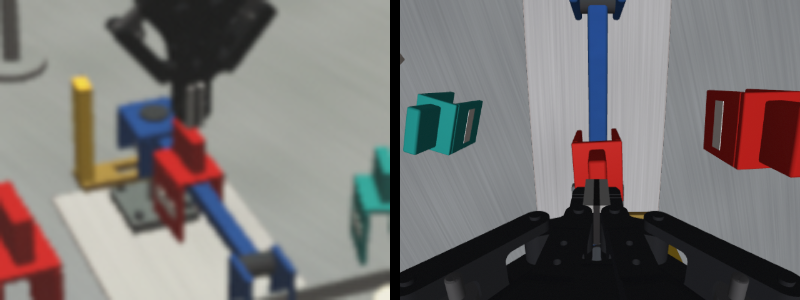

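The fingers have shut just on the ball side of the fin, which now sits ahead of them; I'll measure the marker again.

```bash
python3 - <<'E'
from h import *
for n in("scene","top"):
    d=cam(n);hsv=cv2.cvtColor(d["frame"],cv2.COLOR_RGB2HSV);m=cv2.inRange(hsv,(0,150,60),(6,255,255));k,l,st,ce=cv2.connectedComponentsWithStats(m)
    for i in range(1,k):
        if st[i,4]>25: print(n,st[i],ce[i].round(1))
    s=manip.get_state();print(n,"tcp px",proj(d,[s["position"]]).round(1))
    if n=="top": T=d
import pickle
W=pickle.load(open("w3.pkl","rb"))
hsv=cv2.cvtColor(W["frame"],cv2.COLOR_RGB2HSV);m=cv2.inRange(hsv,(0,150,60),(6,255,255));k,l,st,ce=cv2.connectedComponentsWithStats(m);print(st[1:4])
print("tcp in wrist",proj(W,[manip.get_state()["position"]]))
print(onz(W,[(315,283),(395,283)],.097).round(4))
cv2.imwrite("pics/m4.png",np.hstack([cv2.resize(W["frame"][250:430,280:500],(440,360))[:,:,::-1],cv2.resize(T["frame"][235:285,260:310],(360,360),interpolation=2)[:,:,::-1]]))
E
```

```text
scene [332 230  22  28 286] [341.5 243.8]
scene [270 251  30  50 682] [285.2 273.6]
scene tcp px [[342.3 240.3]]
top [278 182  34  28 640] [294.6 195.5]
top tcp px [[288.2 261.9]]
[[  486   143   154   141 17391]
 [  275   206    82   116  5787]]
tcp in wrist [[314.64187916 283.42347748]]
[[0.4991 0.0875 0.097 ]
 [0.5361 0.0763 0.097 ]]
```

View pics/m4.png

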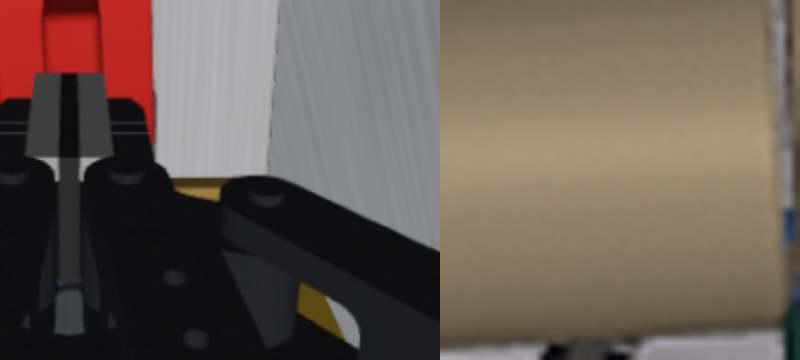

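The left half (wrist) shows the shut tips at about (314,286) with the fin visible beyond them; the right half (top) is blocked by the arm. I'll triangulate the real tip.

```bash
python3 - <<'E'
from h import *
import pickle
S=cam("scene");W=pickle.load(open("w3.pkl","rb"));g=S["frame"]
s=manip.get_state();p=np.array(s["position"]);Rm=q2R(s["ee_rot"])
for r in range(212,246,2): print(r," ".join("%3d/%3d"%(g[r,c,0],g[r,c,2]) for c in range(334,358,2)))
for dz in(0,-.01,-.02,-.03):
  print(dz,"S",[proj(S,[p+Rm@[x,0,dz]])[0].round(1) for x in(-.011,0,.011)],"W",[proj(W,[p+Rm@[x,0,dz]])[0].round(1) for x in(-.011,0,.011)])
print(tri([(S,(345,231)),(W,(314.5,286))]))
u=np.array([.287,.958,0]);print("fin ends W",proj(W,[np.array([.4997,.0903,.127])+k*u for k in(-.02,0,.02)]),"S",proj(S,[np.array([.4997,.0903,.127])+k*u for k in(-.02,0,.02)]))
print(W["frame"][200:330:4,314].tolist())
E
```

```text
212  36/ 36  41/ 41  38/ 38  32/ 32  33/ 32  35/ 35  36/ 35  32/ 32  32/ 32  33/ 32  39/ 38  40/ 40
214  34/ 34  34/ 33  33/ 32  33/ 32  33/ 32  33/ 32  33/ 33  33/ 32  37/ 36  79/ 77 116/113 118/115
216  39/ 38  43/ 42  33/ 33  33/ 32  33/ 32  35/ 35  44/ 42  38/ 37  68/ 66 149/145 162/157 161/157
218 116/112 114/110  37/ 36  32/ 32  47/ 45  73/ 69 101/ 96  72/ 68 102/ 99 161/157 162/157 162/157
220 159/156 129/126  41/ 39  35/ 34  61/ 58  74/ 70  65/ 61  59/ 56 105/102 162/158 162/158 162/158
222 103/148  91/121  37/ 38  35/ 34  61/ 58  68/ 64  64/ 59  59/ 56 108/105 162/158 164/159 163/159
224  57/135  46/116  33/ 36  36/ 34  64/ 60  68/ 64  62/ 59  56/ 53 109/107 161/157 163/158 164/160
226  72/ 86  54/ 94  37/ 43  38/ 37  66/ 62  68/ 64  62/ 58  54/ 52 112/109 162/157 163/158 163/159
228  67/ 76  55/108  55/ 62  39/ 36  66/ 63  67/ 63  62/ 59  72/ 69 139/135 164/160 164/160 165/160
230  51/123  65/134 129/ 58  86/ 41  71/ 65  67/ 62  69/ 65 129/123 161/156 164/159 165/160 165/160
232  53/149  56/130 101/ 50 152/ 44 126/ 61 126/ 60 123/ 98 151/147 163/158 163/159 164/160 165/161

[... 1218 characters left out ...]
1018564 , 0.13636664]), [0.8, 0.8])
fin ends W [[314.76343368 347.0693737 ]
 [314.70003287 303.50441663]
 [314.63087974 256.60472128]] S [[339.1196959  227.86583885]
 [342.33399442 232.04312482]
 [345.64450205 236.34564254]]
[[38, 75, 140], [37, 75, 139], [37, 75, 139], [37, 74, 139], [37, 75, 139], [38, 75, 141], [37, 76, 139], [162, 32, 28], [196, 45, 40], [196, 43, 39], [71, 9, 8], [72, 10, 8], [73, 11, 9], [73, 10, 10], [92, 15, 11], [172, 33, 30], [191, 39, 35], [191, 39, 34], [190, 39, 35], [189, 38, 33], [189, 38, 33], [189, 38, 33], [11, 10, 11], [11, 11, 12], [11, 11, 12], [12, 11, 12], [13, 13, 14], [13, 14, 13], [12, 12, 11], [11, 11, 12], [14, 13, 13], [12, 12, 13], [21, 20, 21]]
```

Two views put the real fingertips about 28 mm above the reported TCP, just above the fin. I'll open, go lower while watching the force, and close again.

```bash
python3 -m pendant '[{"dx":0,"dy":0,"dz":0,"rx":0,"ry":0,"rz":0,"hand":0.045},{"dx":0,"dy":0,"dz":0,"rx":0,"ry":0,"rz":0,"hand":0.045},{"dx":0,"dy":0,"dz":0,"rx":0,"ry":0,"rz":0,"hand":0.045},{"dx":0,"dy":0,"dz":0,"rx":0,"ry":0,"rz":0,"hand":0.045},{"dx":0,"dy":0,"dz":0.01,"rx":0,"ry":0,"rz":0,"hand":0.045},{"dx":0,"dy":0,"dz":0.01,"rx":0,"ry":0,"rz":0,"hand":0.045},{"dx":0,"dy":0,"dz":0.005,"rx":0,"ry":0,"rz":0,"hand":0.045},{"dx":0,"dy":0,"dz":0,"rx":0,"ry":0,"rz":0,"hand":0.045}]'
python3 -m pendant '[{"dx":0,"dy":0,"dz":0,"rx":0,"ry":0,"rz":0,"hand":0},{"dx":0,"dy":0,"dz":0,"rx":0,"ry":0,"rz":0,"hand":0},{"dx":0,"dy":0,"dz":0,"rx":0,"ry":0,"rz":0,"hand":0},{"dx":0,"dy":0,"dz":0,"rx":0,"ry":0,"rz":0,"hand":0},{"dx":0,"dy":0,"dz":0,"rx":0,"ry":0,"rz":0,"hand":0},{"dx":0,"dy":0,"dz":0,"rx":0,"ry":0,"rz":0,"hand":0}]' 40; python3 - <<'E'
from h import *
W=cam("wrist");print([W["frame"][r,314].tolist() for r in range(200,330,6)])
E
```

```text
clock: 4.5
position: [0.4981, 0.0903, 0.0779]
ee_rot: [-0.001, 0.803, 0.596, -0.002]
contact_force: [-0.7, 0.4, -0.7]
width: 0.0454
gripper_force: 0.0
clock: 5.0
position: [0.4999, 0.0904, 0.0802]
ee_rot: [0.0, 0.803, 0.596, 0.0]
contact_force: [-0.5, 0.3, 0.5]
width: 0.0106
gripper_force: 43.8
[[36, 73, 138], [35, 73, 137], [36, 74, 137], [35, 73, 137], [36, 73, 137], [38, 74, 137], [37, 74, 138], [158, 29, 26], [191, 41, 36], [151, 31, 27], [69, 9, 7], [71, 11, 10], [72, 10, 9], [89, 15, 12], [176, 34, 30], [185, 36, 32], [185, 36, 32], [185, 35, 32], [185, 35, 32], [184, 35, 31], [184, 33, 29], [184, 34, 30]]
```

```bash
python3 -m pendant '[{"dx":0,"dy":0,"dz":-0.01,"rx":0,"ry":0,"rz":0,"hand":0},{"dx":0,"dy":0,"dz":-0.03,"rx":0,"ry":0,"rz":0,"hand":0},{"dx":0,"dy":0,"dz":-0.04,"rx":0,"ry":0,"rz":0,"hand":0},{"dx":0,"dy":0,"dz":-0.04,"rx":0,"ry":0,"rz":0,"hand":0},{"dx":0,"dy":0,"dz":-0.03,"rx":0,"ry":0,"rz":0,"hand":0},{"dx":0,"dy":0,"dz":-0.02,"rx":0,"ry":0,"rz":0,"hand":0},{"dx":0,"dy":0,"dz":0,"rx":0,"ry":0,"rz":0,"hand":0}]' 60
python3 -m pendant '[{"dx":-0.02,"dy":0.008,"dz":0,"rx":0,"ry":0,"rz":0,"hand":0},{"dx":-0.033,"dy":0.0132,"dz":0,"rx":0,"ry":0,"rz":0,"hand":0},{"dx":-0.033,"dy":0.0132,"dz":0,"rx":0,"ry":0,"rz":0,"hand":0},{"dx":-0.033,"dy":0.0132,"dz":0,"rx":0,"ry":0,"rz":0,"hand":0},{"dx":-0.033,"dy":0.0132,"dz":0,"rx":0,"ry":0,"rz":0,"hand":0},{"dx":-0.033,"dy":0.0132,"dz":0,"rx":0,"ry":0,"rz":0,"hand":0},{"dx":-0.033,"dy":0.0132,"dz":0,"rx":0,"ry":0,"rz":0,"hand":0},{"dx":-0.033,"dy":0.0132,"dz":0,"rx":0,"ry":0,"rz":0,"hand":0},{"dx":-0.033,"dy":0.0132,"dz":0,"rx":0,"ry":0,"rz":0,"hand":0},{"dx":-0.033,"dy":0.0132,"dz":0,"rx":0,"ry":0,"rz":0,"hand":0},{"dx":-0.021,"dy":0.0087,"dz":0,"rx":0,"ry":0,"rz":0,"hand":0},{"dx":0,"dy":0,"dz":0,"rx":0,"ry":0,"rz":0,"hand":0}]'
python3 -m pendant '[{"dx":0,"dy":0,"dz":0,"rx":0,"ry":0,"rz":7.06,"hand":0},{"dx":0,"dy":0,"dz":0,"rx":0,"ry":0,"rz":7.06,"hand":0},{"dx":0,"dy":0,"dz":0,"rx":0,"ry":0,"rz":7.06,"hand":0},{"dx":0,"dy":0,"dz":0,"rx":0,"ry":0,"rz":7.06,"hand":0},{"dx":0,"dy":0,"dz":0,"rx":0,"ry":0,"rz":7.06,"hand":0},{"dx":0,"dy":0,"dz":0,"rx":0,"ry":0,"rz":7.06,"hand":0},{"dx":0,"dy":0,"dz":0,"rx":0,"ry":0,"rz":7.06,"hand":0},{"dx":0,"dy":0,"dz":0,"rx":0,"ry":0,"rz":7.06,"hand":0},{"dx":0,"dy":0,"dz":0,"rx":0,"ry":0,"rz":7.06,"hand":0},{"dx":0,"dy":0,"dz":0,"rx":0,"ry":0,"rz":7.06,"hand":0},{"dx":0,"dy":0,"dz":0,"rx":0,"ry":0,"rz":0,"hand":0},{"dx":0,"dy":0,"dz":0,"rx":0,"ry":0,"rz":0,"hand":0}]'
python3 look.py w5;python3 - <<'E'
from h import *
w=cv2.imread("pics/w5.png");d=cam("scene");save(d,"s5");s=cv2.imread("pics/s5.png")[100:260,180:380]
M=np.zeros((320,800,3),np.uint8);M[:300,:400]=cv2.resize(w,(400,300));M[:,400:]=cv2.resize(s,(400,320),interpolation=2);cv2.imwrite("pics/m5.png",M)
E
```

```text
clock: 5.63
position: [0.5026, 0.0905, 0.256]
ee_rot: [0.003, 0.803, 0.596, 0.005]
contact_force: [1.2, -0.0, -0.1]
width: 0.0105
gripper_force: 63.4
clock: 6.63
position: [0.5316, -0.2774, 0.2483]
ee_rot: [0.0, 0.804, 0.595, -0.001]
contact_force: [1.0, 0.2, -0.7]
width: 0.0107
gripper_force: 63.3
clock: 7.63
position: [0.5316, -0.2714, 0.2495]
ee_rot: [-0.0, 1.0, 0.025, -0.001]
contact_force: [0.3, 0.1, -0.5]
width: 0.0109
gripper_force: 63.3
7.6833 [ 0.5317 -0.2716  0.2496] [-0.59  0.29  1.38  0.    1.48  0.93]
[[ 0.999  0.049 -0.001]
 [ 0.049 -0.999  0.001]
 [-0.001 -0.001 -1.   ]]
```

View pics/m5.png

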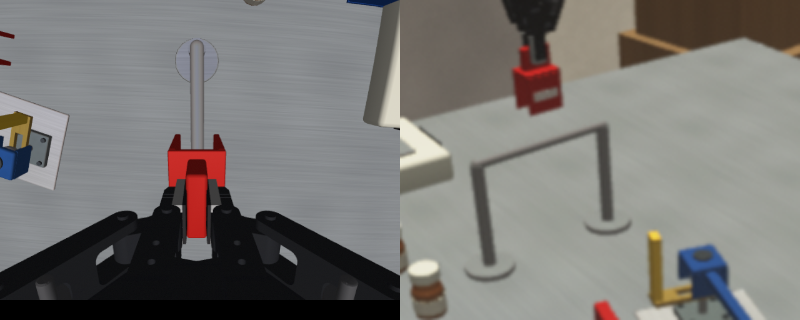

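The left half (wrist) shows the marker held straight over the rail, both near column 315 in full-size pixels; the right half (scene) shows it well above the bar. I'll compute the fine offset.

```bash
python3 - <<'E'
from h import *
import pickle
W=pickle.load(open("w5.pkl","rb"));f=W["frame"].astype(int)
g=cv2.GaussianBlur(W["frame"],(3,3),0).astype(int).sum(2)
for r in(130,170,210): print(r,(g[r,296:336]//3).tolist())
hsv=cv2.cvtColor(W["frame"],cv2.COLOR_RGB2HSV);m=cv2.inRange(hsv,(0,150,60),(6,255,255))
for r in(225,235,245,260,275,290,340,370):
    c=np.flatnonzero(m[r,240:400])+240;print(r,c.min(),c.max(),(c.min()+c.max())/2)
S=pickle.load(open("scene.pkl","rb"));T=pickle.load(open("top.pkl","rb"))
E
```

```text
130 [135, 134, 129, 122, 117, 117, 118, 108, 97, 97, 106, 116, 123, 129, 134, 136, 136, 136, 136, 135, 134, 133, 132, 131, 128, 124, 119, 112, 102, 97, 103, 114, 118, 117, 124, 133, 139, 140, 140, 140]
170 [139, 139, 139, 139, 139, 139, 139, 135, 120, 102, 101, 112, 121, 127, 132, 135, 136, 137, 137, 136, 135, 133, 132, 131, 128, 124, 120, 112, 102, 99, 113, 132, 140, 140, 140, 139, 139, 140, 140, 140]
210 [139, 139, 139, 139, 139, 139, 139, 137, 128, 112, 102, 107, 117, 124, 131, 134, 135, 136, 136, 136, 135, 134, 132, 131, 129, 125, 120, 113, 104, 103, 116, 131, 136, 136, 136, 136, 136, 136, 136, 136]
225 276 353 314.5
235 272 357 314.5
245 269 360 314.5
260 269 360 314.5
275 270 359 314.5
290 270 359 314.5
340 299 329 314.0
370 299 330 314.5
```

Marker and rail agree within 0.5 mm. Lower onto the rail.

```bash
python3 -m pendant '[{"dx":0,"dy":0,"dz":0.02,"rx":0,"ry":0,"rz":0,"hand":0},{"dx":0,"dy":0,"dz":0.02,"rx":0,"ry":0,"rz":0,"hand":0},{"dx":0,"dy":0,"dz":0.02,"rx":0,"ry":0,"rz":0,"hand":0},{"dx":0,"dy":0,"dz":0.015,"rx":0,"ry":0,"rz":0,"hand":0},{"dx":0,"dy":0,"dz":0.01,"rx":0,"ry":0,"rz":0,"hand":0},{"dx":0,"dy":0,"dz":0,"rx":0,"ry":0,"rz":0,"hand":0},{"dx":0,"dy":0,"dz":0,"rx":0,"ry":0,"rz":0,"hand":0}]'
python3 -m pendant '[{"dx":0,"dy":0,"dz":0.003,"rx":0,"ry":0,"rz":0,"hand":0},{"dx":0,"dy":0,"dz":0.003,"rx":0,"ry":0,"rz":0,"hand":0},{"dx":0,"dy":0,"dz":0,"rx":0,"ry":0,"rz":0,"hand":0},{"dx":0,"dy":0,"dz":0,"rx":0,"ry":0,"rz":0,"hand":0}]'
```

```text
clock: 8.32
position: [0.5319, -0.2723, 0.1649]
ee_rot: [-0.0, 1.0, 0.023, -0.0]
contact_force: [0.3, -0.0, -0.2]
width: 0.0106
gripper_force: 63.3
clock: 8.65
position: [0.5321, -0.2724, 0.1594]
ee_rot: [0.0, 1.0, 0.023, 0.0]
contact_force: [-0.6, -0.1, -0.6]
width: 0.0104
gripper_force: 63.3
```

```bash
python3 -m pendant '[{"dx":0,"dy":0,"dz":0.002,"rx":0,"ry":0,"rz":0,"hand":0},{"dx":0,"dy":0,"dz":0,"rx":0,"ry":0,"rz":0,"hand":0},{"dx":0,"dy":0,"dz":0,"rx":0,"ry":0,"rz":0,"hand":0}]'
python3 -m pendant '[{"dx":0,"dy":0,"dz":0.002,"rx":0,"ry":0,"rz":0,"hand":0},{"dx":0,"dy":0,"dz":0,"rx":0,"ry":0,"rz":0,"hand":0},{"dx":0,"dy":0,"dz":0,"rx":0,"ry":0,"rz":0,"hand":0}]'
```

```text
clock: 8.9
position: [0.5319, -0.2723, 0.157]
ee_rot: [0.0, 1.0, 0.023, 0.0]
contact_force: [-0.4, 0.6, -0.5]
width: 0.0108
gripper_force: 63.3
clock: 9.15
position: [0.5322, -0.2725, 0.1552]
ee_rot: [0.0, 1.0, 0.023, 0.0]
contact_force: [0.8, -0.7, 1.0]
width: 0.0104
gripper_force: 63.5
```

```bash
python3 -m pendant '[{"dx":0,"dy":0,"dz":0.001,"rx":0,"ry":0,"rz":0,"hand":0},{"dx":0,"dy":0,"dz":0,"rx":0,"ry":0,"rz":0,"hand":0},{"dx":0,"dy":0,"dz":0,"rx":0,"ry":0,"rz":0,"hand":0}]'
python3 -m pendant '[{"dx":0,"dy":0,"dz":0.001,"rx":0,"ry":0,"rz":0,"hand":0},{"dx":0,"dy":0,"dz":0,"rx":0,"ry":0,"rz":0,"hand":0},{"dx":0,"dy":0,"dz":0,"rx":0,"ry":0,"rz":0,"hand":0}]'
```

```text
clock: 9.4
position: [0.5323, -0.2725, 0.1552]
ee_rot: [0.0, 1.0, 0.023, 0.001]
contact_force: [-0.2, -0.2, 5.8]
width: 0.0108
gripper_force: 64.2
clock: 9.65
position: [0.5323, -0.2726, 0.1551]
ee_rot: [0.001, 1.0, 0.023, 0.001]
contact_force: [-0.8, 1.1, 9.6]
width: 0.0106
gripper_force: 64.8
```

```bash
python3 -m pendant '[{"dx":0,"dy":0,"dz":-0.002,"rx":0,"ry":0,"rz":0,"hand":0},{"dx":0,"dy":0,"dz":0,"rx":0,"ry":0,"rz":0,"hand":0},{"dx":0,"dy":0,"dz":0,"rx":0,"ry":0,"rz":0,"hand":0.015},{"dx":0,"dy":0,"dz":0,"rx":0,"ry":0,"rz":0,"hand":0.02},{"dx":0,"dy":0,"dz":0,"rx":0,"ry":0,"rz":0,"hand":0.03},{"dx":0,"dy":0,"dz":0,"rx":0,"ry":0,"rz":0,"hand":0.045},{"dx":0,"dy":0,"dz":0,"rx":0,"ry":0,"rz":0,"hand":0.05},{"dx":0,"dy":0,"dz":-0.01,"rx":0,"ry":0,"rz":0,"hand":0.05},{"dx":0,"dy":0,"dz":-0.03,"rx":0,"ry":0,"rz":0,"hand":0.05},{"dx":0,"dy":0,"dz":-0.03,"rx":0,"ry":0,"rz":0,"hand":0.05},{"dx":0,"dy":0,"dz":-0.02,"rx":0,"ry":0,"rz":0,"hand":0.05},{"dx":0,"dy":0,"dz":0,"rx":0,"ry":0,"rz":0,"hand":0.05}]'
python3 look.py w6;python3 - <<'E'
from h import *
w=cv2.imread("pics/w6.png");d=cam("scene");save(d,"s6");s=cv2.imread("pics/s6.png")[100:260,180:380]
M=np.zeros((320,800,3),np.uint8);M[:300,:400]=cv2.resize(w,(400,300));M[:,400:]=cv2.resize(s,(400,320),interpolation=2);cv2.imwrite("pics/m6.png",M)
E
```

```text
clock: 10.65
position: [0.5345, -0.274, 0.2512]
ee_rot: [0.003, 1.0, 0.023, 0.004]
contact_force: [0.5, -0.3, 0.7]
width: 0.05
gripper_force: 0.0
10.7 [ 0.5334 -0.2733  0.2485] [-0.59  0.29  1.38 -0.    1.47  0.94]
[[ 0.999  0.046  0.006]
 [ 0.046 -0.999 -0.004]
 [ 0.005  0.004 -1.   ]]
```

View pics/m6.png

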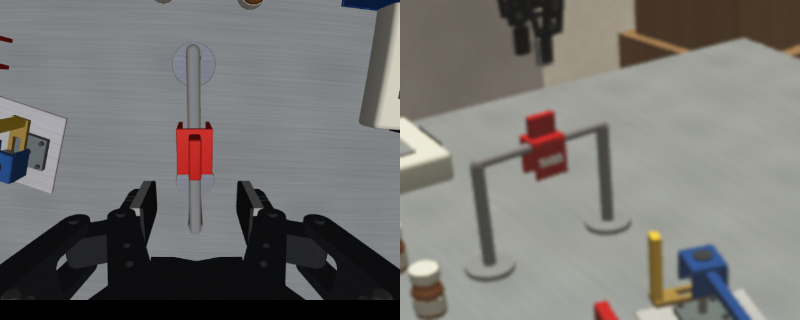

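The marker hangs on the rail at about the middle: (195,158) in the wrist view and (543,145) in the scene crop, with a leg on each side. On to the knob.

```bash
python3 -m pendant '[{"dx":0.002,"dy":-0.02,"dz":0,"rx":0,"ry":0,"rz":0,"hand":0.05},{"dx":0.002,"dy":-0.036,"dz":0,"rx":0,"ry":0,"rz":0,"hand":0.05},{"dx":0.002,"dy":-0.036,"dz":0,"rx":0,"ry":0,"rz":0,"hand":0.05},{"dx":0.002,"dy":-0.036,"dz":0,"rx":0,"ry":0,"rz":0,"hand":0.05},{"dx":0.002,"dy":-0.036,"dz":0,"rx":0,"ry":0,"rz":0,"hand":0.05},{"dx":0.002,"dy":-0.036,"dz":0,"rx":0,"ry":0,"rz":0,"hand":0.05},{"dx":0.002,"dy":-0.036,"dz":0,"rx":0,"ry":0,"rz":0,"hand":0.05},{"dx":0.002,"dy":-0.036,"dz":0,"rx":0,"ry":0,"rz":0,"hand":0.05}]'
python3 -m pendant '[{"dx":0,"dy":0,"dz":0,"rx":0,"ry":0,"rz":-7.08,"hand":0.05},{"dx":0,"dy":0,"dz":0,"rx":0,"ry":0,"rz":-7.08,"hand":0.05},{"dx":0,"dy":0,"dz":0,"rx":0,"ry":0,"rz":-7.08,"hand":0.05},{"dx":0,"dy":0,"dz":0,"rx":0,"ry":0,"rz":-7.08,"hand":0.05},{"dx":0,"dy":0,"dz":0,"rx":0,"ry":0,"rz":-7.08,"hand":0.05},{"dx":0,"dy":0,"dz":0,"rx":0,"ry":0,"rz":-7.08,"hand":0.05},{"dx":0,"dy":0,"dz":0,"rx":0,"ry":0,"rz":-7.08,"hand":0.05},{"dx":0,"dy":0,"dz":0,"rx":0,"ry":0,"rz":-7.08,"hand":0.05},{"dx":0,"dy":0,"dz":0,"rx":0,"ry":0,"rz":-7.08,"hand":0.05},{"dx":0,"dy":0,"dz":0,"rx":0,"ry":0,"rz":-7.08,"hand":0.05},{"dx":0,"dy":0,"dz":0,"rx":0,"ry":0,"rz":0,"hand":0.05},{"dx":0,"dy":0,"dz":0,"rx":0,"ry":0,"rz":0,"hand":0.05}]'
python3 look.py w7;python3 - <<'E'
from h import *
import pickle
W=pickle.load(open("w7.pkl","rb"));hsv=cv2.cvtColor(W["frame"],cv2.COLOR_RGB2HSV)
for v in(60,170):
    m=cv2.inRange(hsv,(18,150,v),(32,255,255));k,l,st,ce=cv2.connectedComponentsWithStats(m)
    for i in range(1,k):
        if st[i,4]>25: print(v,st[i],ce[i].round(1))
s=manip.get_state();p=np.array(s["position"]);Rm=q2R(s["ee_rot"]);c=np.array([.5357,.0004,.14])
print("pred px",proj(W,[c+Rm@[a,b,0] for a,b in((-.01,-.006),(.01,-.006),(.01,.006),(-.01,.006))]).round(1),"delta tool",(Rm.T@(c-p)).round(4))
E
```

```text
clock: 11.42
position: [0.5341, 0.0019, 0.2434]
ee_rot: [-0.0, 1.0, 0.023, -0.002]
contact_force: [0.2, -0.6, 0.5]
width: 0.0496
gripper_force: 0.0
clock: 12.42
position: [0.5346, 0.0002, 0.2437]
ee_rot: [-0.001, 0.803, 0.597, -0.001]
contact_force: [0.6, 0.7, 0.2]
width: 0.0501
gripper_force: 0.0
12.4667 [5.348e-01 2.000e-04 2.440e-01] [-0.13  0.2   1.52 -0.    1.43  0.16]
[[ 0.288  0.958 -0.002]
 [ 0.958 -0.288  0.   ]
 [-0.    -0.002 -1.   ]]
60 [309 196  17  45 690] [317.  218.7]
170 [310 216  16  25 373] [317.9 227.9]
pred px [[308.3 242.9]
 [308.2 215.7]
 [325.2 215.7]
 [325.  242.9]] delta tool [0.0005 0.001  0.104 ]
```

```bash
python3 -m pendant '[{"dx":0.001,"dy":0.0015,"dz":0.03,"rx":0,"ry":0,"rz":0,"hand":0.05},{"dx":0,"dy":0,"dz":0.035,"rx":0,"ry":0,"rz":0,"hand":0.05},{"dx":0,"dy":0,"dz":0.035,"rx":0,"ry":0,"rz":0,"hand":0.05},{"dx":0,"dy":0,"dz":0.03,"rx":0,"ry":0,"rz":0,"hand":0.05},{"dx":0,"dy":0,"dz":0.02,"rx":0,"ry":0,"rz":0,"hand":0.05},{"dx":0,"dy":0,"dz":0.007,"rx":0,"ry":0,"rz":0,"hand":0.05},{"dx":0,"dy":0,"dz":0,"rx":0,"ry":0,"rz":0,"hand":0.05}]'
python3 -m pendant '[{"dx":0,"dy":0,"dz":0,"rx":0,"ry":0,"rz":0,"hand":0},{"dx":0,"dy":0,"dz":0,"rx":0,"ry":0,"rz":0,"hand":0},{"dx":0,"dy":0,"dz":0,"rx":0,"ry":0,"rz":0,"hand":0},{"dx":0,"dy":0,"dz":0,"rx":0,"ry":0,"rz":0,"hand":0},{"dx":0,"dy":0,"dz":0,"rx":0,"ry":0,"rz":0,"hand":0},{"dx":0,"dy":0,"dz":0,"rx":0,"ry":0,"rz":0,"hand":0}]' 80
```

```text
clock: 13.05
position: [0.5355, 0.0008, 0.086]
ee_rot: [-0.002, 0.802, 0.597, -0.002]
contact_force: [0.4, 0.4, 0.0]
width: 0.05
gripper_force: 0.0
clock: 13.55
position: [0.5374, 0.0008, 0.0898]
ee_rot: [0.0, 0.802, 0.598, 0.001]
contact_force: [-2.1, 0.5, 4.7]
width: 0.0106
gripper_force: 79.2
```

```bash
python3 -m pendant '[{"dx":0,"dy":0.006,"dz":0,"rx":0,"ry":0,"rz":0,"hand":0},{"dx":0,"dy":0.006,"dz":0,"rx":0,"ry":0,"rz":0,"hand":0},{"dx":0,"dy":0.006,"dz":0,"rx":0,"ry":0,"rz":0,"hand":0},{"dx":0,"dy":0.006,"dz":0,"rx":0,"ry":0,"rz":0,"hand":0},{"dx":0,"dy":0.006,"dz":0,"rx":0,"ry":0,"rz":0,"hand":0},{"dx":0,"dy":0,"dz":0,"rx":0,"ry":0,"rz":0,"hand":0},{"dx":0,"dy":0,"dz":0,"rx":0,"ry":0,"rz":0,"hand":0}]'
python3 -m pendant '[{"dx":0,"dy":0.002,"dz":0,"rx":0,"ry":0,"rz":0,"hand":0},{"dx":0,"dy":0,"dz":0,"rx":0,"ry":0,"rz":0,"hand":0},{"dx":0,"dy":0,"dz":0,"rx":0,"ry":0,"rz":0,"hand":0}]'
```

```text
clock: 14.13
position: [0.5622, -0.0066, 0.0894]
ee_rot: [-0.003, 0.802, 0.598, -0.002]
contact_force: [-9.9, 4.1, 12.1]
width: 0.0105
gripper_force: 80.2
clock: 14.38
position: [0.5635, -0.007, 0.0894]
ee_rot: [-0.003, 0.802, 0.598, -0.002]
contact_force: [-10.0, 2.7, 11.0]
width: 0.0104
gripper_force: 80.1
```

```bash
python3 -m pendant '[{"dx":0,"dy":0.003,"dz":0,"rx":0,"ry":0,"rz":0,"hand":0},{"dx":0,"dy":0.002,"dz":0,"rx":0,"ry":0,"rz":0,"hand":0},{"dx":0,"dy":0,"dz":0,"rx":0,"ry":0,"rz":0,"hand":0},{"dx":0,"dy":0,"dz":0,"rx":0,"ry":0,"rz":0,"hand":0}]'
python3 -m pendant '[{"dx":0,"dy":0.002,"dz":0,"rx":0,"ry":0,"rz":0,"hand":0},{"dx":0,"dy":0,"dz":0,"rx":0,"ry":0,"rz":0,"hand":0},{"dx":0,"dy":0,"dz":0,"rx":0,"ry":0,"rz":0,"hand":0}]'
```

```text
clock: 14.72
position: [0.5677, -0.0082, 0.0893]
ee_rot: [-0.004, 0.802, 0.598, -0.003]
contact_force: [-12.3, 3.6, 12.0]
width: 0.0102
gripper_force: 80.2
clock: 14.97
position: [0.5693, -0.0087, 0.0893]
ee_rot: [-0.004, 0.802, 0.598, -0.003]
contact_force: [-11.2, 4.3, 11.7]
width: 0.0103
gripper_force: 80.2
```

```bash
python3 -m pendant '[{"dx":0,"dy":0.0015,"dz":0,"rx":0,"ry":0,"rz":0,"hand":0},{"dx":0,"dy":0,"dz":0,"rx":0,"ry":0,"rz":0,"hand":0},{"dx":0,"dy":0,"dz":0,"rx":0,"ry":0,"rz":0,"hand":0}]'
python3 -m pendant '[{"dx":0,"dy":0.0015,"dz":0,"rx":0,"ry":0,"rz":0,"hand":0},{"dx":0,"dy":0,"dz":0,"rx":0,"ry":0,"rz":0,"hand":0},{"dx":0,"dy":0,"dz":0,"rx":0,"ry":0,"rz":0,"hand":0}]'
```

```text
clock: 15.22
position: [0.5701, -0.0089, 0.0892]
ee_rot: [-0.004, 0.802, 0.598, -0.003]
contact_force: [-13.2, 4.2, 13.2]
width: 0.0101
gripper_force: 80.3
clock: 15.47
position: [0.5701, -0.0089, 0.0891]
ee_rot: [-0.006, 0.802, 0.598, -0.004]
contact_force: [-14.8, 5.2, 14.1]
width: 0.0101
gripper_force: 80.5
```

Latch at its stop (34 mm). Lift along the arc.

```bash
python3 -m pendant '[{"dx":0,"dy":0,"dz":-0.002,"rx":0,"ry":0,"rz":0,"hand":0},{"dx":0.0005,"dy":0,"dz":-0.0105,"rx":0,"ry":-3,"rz":0,"hand":0},{"dx":0.0005,"dy":0,"dz":-0.0105,"rx":0,"ry":-3,"rz":0,"hand":0},{"dx":0,"dy":0,"dz":0,"rx":0,"ry":0,"rz":0,"hand":0},{"dx":0,"dy":0,"dz":0,"rx":0,"ry":0,"rz":0,"hand":0}]' 100
```

```text
clock: 15.88
position: [0.5702, -0.0075, 0.1097]
ee_rot: [0.026, 0.8, 0.597, -0.047]
contact_force: [-13.4, 2.8, -0.8]
width: 0.0098
gripper_force: 99.3
```

```bash
python3 -m pendant '[{"dx":0.0005,"dy":0,"dz":-0.0105,"rx":0,"ry":-3,"rz":0,"hand":0},{"dx":0.0005,"dy":0,"dz":-0.0105,"rx":0,"ry":-3,"rz":0,"hand":0},{"dx":0.0005,"dy":0,"dz":-0.0105,"rx":0,"ry":-3,"rz":0,"hand":0},{"dx":0,"dy":0,"dz":0,"rx":0,"ry":0,"rz":0,"hand":0}]'
python3 -m pendant '[{"dx":0.0005,"dy":0,"dz":-0.0105,"rx":0,"ry":-3,"rz":0,"hand":0},{"dx":0.0005,"dy":0,"dz":-0.0105,"rx":0,"ry":-3,"rz":0,"hand":0},{"dx":0.0005,"dy":0,"dz":-0.0105,"rx":0,"ry":-3,"rz":0,"hand":0},{"dx":0.0005,"dy":0,"dz":-0.0105,"rx":0,"ry":-3,"rz":0,"hand":0},{"dx":0,"dy":0,"dz":0,"rx":0,"ry":0,"rz":0,"hand":0},{"dx":0,"dy":0,"dz":0,"rx":0,"ry":0,"rz":0,"hand":0},{"dx":0,"dy":0,"dz":0,"rx":0,"ry":0,"rz":0,"hand":0},{"dx":0,"dy":0,"dz":0,"rx":0,"ry":0,"rz":0,"hand":0},{"dx":0,"dy":0,"dz":0,"rx":0,"ry":0,"rz":0,"hand":0},{"dx":0,"dy":0,"dz":0,"rx":0,"ry":0,"rz":0,"hand":0}]'
python3 look.py w8; python3 - <<'E'
from h import *
d=cam("scene");T=cam("top");save(T,"t8")
M=np.hstack([cv2.resize(d["frame"][140:300,180:380],(400,320),interpolation=2),cv2.resize(T["frame"][180:340,240:440],(400,320),interpolation=2)])
cv2.imwrite("pics/m8.png",M[:,:,::-1])
E
```

```text
clock: 16.22
position: [0.5721, -0.001, 0.1416]
ee_rot: [0.073, 0.794, 0.593, -0.111]
contact_force: [-14.6, 2.5, -1.0]
width: 0.0098
gripper_force: 99.2
clock: 17.05
position: [0.5764, 0.0135, 0.1792]
ee_rot: [0.133, 0.78, 0.581, -0.192]
contact_force: [-14.5, 3.6, -1.7]
width: 0.0098
gripper_force: 99.3
17.1 [0.5765 0.0135 0.1792] [ 0.17  0.44  1.42 -0.41  1.52  0.54]
[[ 0.252  0.957 -0.145]
 [ 0.854 -0.29  -0.431]
 [-0.455 -0.015 -0.89 ]]
```

View pics/m8.png

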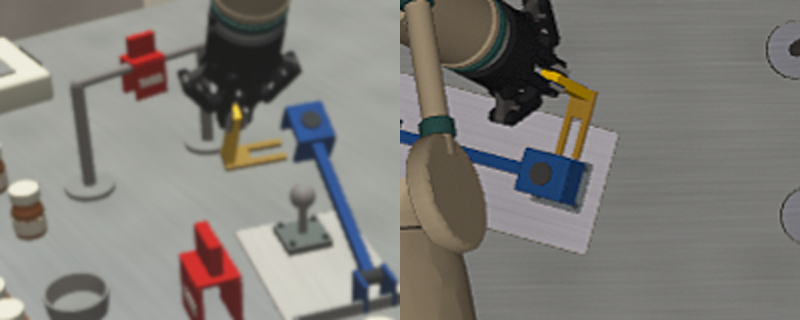

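The tongue is well up: the ball is bare at (303,195), the head is at (310,125), the latch is out and gripped, and the marker still hangs on the rail at (143,68). Reported tool rise is 90 mm, so I'm handing in.

```bash
python3 -c "
from rig import manip
print(manip.get_state()['position'],manip.sign_off())"
```

```text
the job is handed in; nothing more can be done
[0.57646192 0.01352721 0.17918191] None
```

I hung the marker on the rail, pulled the latch out to its stop (34 mm), and handed in with the tongue held still in the gripper, its coupler raised about 90 mm by the arm's own reading. The first grasp closed on air because the fingertips sit about 28 mm short of the reported tool point; nothing moved, and I corrected for it.

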